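Save the ammonite and tip the waste chips off the sorting pan

ROBOT

A 6-joint arm with a two-finger parallel gripper is mounted at the origin on the work surface. World frame = base frame: x ahead of the robot, y to its left, z up, the work surface at z = 0. Lengths are in mm, angles in rad, forces in N, time in s.
With the tool pointing down it reaches from about 250 to 775 mm from the base axis. Payload 4 kg.
Tool frame: the origin (TCP) lies between the finger pads; the fingertips stand 17 mm ahead of it and the grasp point (between the pads) lies 2 mm behind it; z points along the fingers, y is the line along which they close (so a half turn about z gives the same grasp; the last joint's range is limited). The gripper opens to 94 mm and grips with 3 to 60 N. Pads are 16 mm wide; open, the fingers measure 119 mm over their backs; the gripper's body (75 mm by 177 mm) begins 78 mm behind the grasp point.
Start: joints at [-1.411, 0.087, 1.371, -0, 1.684, -0.103], TCP at [142.878, -531.135, 222.506] pointing down, gripper open.
Joint ranges: [-3.1, 3.1], [-0.76, 2.03], [0.27, 2.55], [-1.08, 4.22], [0.17, 2.65], [-2.57, 2.57]. Speed limits (rad/s): [2.79, 2.79, 3.14, 3.14, 3.14, 3.14].

INTERFACE

Orientations are given as a unit quaternion [w, x, y, z].
In Python, from station import robot, cams, spotter gives the robot as it stands. Calls block until the motion is done:
- robot.move_pose(position, orientation): joint-space move of the TCP to a pose.
- robot.line_to(position, attitude=None, rate=150, contact_N=None): straight line of the TCP; attitude=None keeps the orientation; rate is the mean speed in mm/s. With contact_N (N) it stops when the force on the tool has changed by that much, and returns True; else False.
- robot.goto_joints(angles): joint-space move.
- robot.open_jaws() and robot.clamp(): open the fingers fully, or close them until they stop; the grip force is fixed at half the most.
- robot.pause(seconds).
- robot.ik(position, orientation): joint angles nearest the present ones, or None.
- robot.get_obs(): the state.
- cams.capture(name): name is "scene" or "top"; returns the picture (384x512x3 uint8, red, green, blue); there is no depth.
- cams.camera_model(name): a dict with "K" (3x3 intrinsics, pixels), "dist" ([k1, k2, p1, p2, k3] as OpenCV has them; the pictures are not rectified), "rvec" (rotation vector, rad) and "tvec" (3), from world to camera coordinates, as OpenCV has them. Camera axes: x right, y down, z forward; pixel columns grow to the right and rows downward; lengths in mm; the calibration is good to about 2 mm. A picture is of the moment at which its call begins. camera_model takes no time and is no camera call.
A pose or a line that the arm cannot do raises robot.PlanningError and nothing moves.
- robot.hand_in(): hands the job in; it is judged then, once.
Trained networks look in the newest picture that a camera, given by its name, has taken for a name from the list of things; names that differ only in an ending like _2 or _b are one class to them, and where a whole thing is asked for, a point or a joint stands for the part that bears it (a point fixed in the world has none). Each returns a list of dicts, best first, with "p" (0 to 1); they miss things now and then, are a little off and sometimes report something else, mostly with a low value. They report only what shows in the picture. A call takes as long as a camera call.
- spotter.search_frame(camera, thing): "box" ([left, top, width, height] in pixels, round what is visible of it).
The state is a dict: "time_s": time; "joints": joint angles; "joint_vel": joint speeds; "joint_torque": joint torques, N m; "position": TCP position; "ee_rot": TCP orientation; "wrist_force": force on the tool from outside, world axes, zero at the start; "torque": the same for the moment, N m; "gripper_width": finger opening in mm; "finger_force": force on a finger pad.
Only numpy, scipy, OpenCV 4.12 (cv2) and the standard library are available. Lean on these libraries where they do the work, as an engineer would, in place of code of your own. Each camera call takes 0.05 s, during which the arm holds its last target. There are 200 camera calls.

TASK

Pick the coiled ammonite off the sorting pan and set it down gently, lying flat, in the empty card specimen box. Then lift the pan by its handle and tip it so that all five waste rock chips slide off its open lip into the rubble tub, without handling the chips, and put the empty pan back down flat where it stood. Leave the tub, both card boxes, the bottle and the tools where they are.

Things in the scene. Friction and masses are not known exactly. Their poses are not given: they have to be found in the camera images.
- tray: flat aluminium sorting pan, 0.17 kg; origin mid-underside, x axis from handle to lip, z up. Floor 3 mm thick, rear wall at x -115 mm, open lip (no wall) at x +135. Side walls 20 mm high, inner faces y +-80 mm, from x +45 converging to +-55 at the lip. Black bar handle x -123 to -213 mm, 22 mm wide, z 18 to 38 mm. Lip faces away from the robot. Stone slides on it from 18 to 26 degrees of tilt
- tray_grip (a point): where to grip the pan's level bar handle: on its axis, 160 mm behind the pan's origin and 28 mm above its underside; 18 mm free below the handle, over 30 mm free on each side
- tray_lip (a point): middle of the pan's open lip, on the floor's upper face, 135 mm ahead of the pan's origin and 3 mm above its underside
- fossil: the ammonite: flat coiled shell, a disc 44 mm across and 14 mm thick, 45 g, lying flat on the pan. Origin: centre of its underside, z up. Its rim is upright from 4 to 10 mm above its underside. Chips lie 60 mm or more from it, centre to centre; the pan's walls as near as 38 mm from its centre; most finger room is diagonally between them
- chip1: waste chip of broken rock, angular, 25 x 19 x 18 mm, 18 g; origin: centre of its underside. The five chips and the ammonite lie in two rows of three on the pan, each in any of the six places
- chip2: waste chip of broken rock, 22 x 22 x 16 mm, 18 g; origin: centre of its underside
- chip3: waste chip of broken rock, 27 x 21 x 16 mm, 18 g; origin: centre of its underside
- chip4: waste chip of broken rock, 20 x 19 x 19 mm, 18 g; origin: centre of its underside
- chip5: waste chip of broken rock, 23 x 19 x 15 mm, 18 g; origin: centre of its underside
- tub: rubble tub: open rectangular grey plastic tub, 220 mm (x) by 200 mm (y) and 80 mm high, walls and floor 5 mm, with a rim 8 mm wide turned outwards (236 x 216 mm over the rim); 0.9 kg, loose on the bench, left or right of the pan. Origin: centre of its underside
- specimen_box: the empty card specimen box: shallow open box 120 mm (x) by 100 mm (y), 22 mm high, walls 3 mm, padded floor 4 mm above its underside; loose, on the other side of the pan from the tub. Origin: centre of its underside
- filled_box: bystander: another card box, 110 x 90 x 22 mm, with a trilobite on a rock slab in it, 25 mm high over all, in a back corner; origin: centre of its underside
- bottle: bystander: amber bottle standing in the other back corner, 62 mm across, 145 mm tall; origin: centre of its underside
- hammer: bystander: trimming hammer lying across, beyond the pan's lip, 260 mm long, head 25 mm high; origin: on its underside midway along, x axis towards the head
- chisel: bystander: yellow-handled chisel lying beside the pan's handle, on its left seen from the robot, 154 mm long, 17 mm wide, 16 mm high; origin: on its underside 70 mm from the handle's end, x axis towards the blade
- brush: bystander: flat brush lying between the specimen box and the robot, 190 mm long, 42 mm wide, 20 mm high; origin: on its underside midway along, x axis towards the bristles
- nodule_a: bystander: heavy rock nodule standing to the left of the pan, within a circle 56 mm across, 58 mm high; does not move; origin: centre of its underside
- nodule_b: bystander: heavy rock nodule standing to the right of the pan, within a circle 56 mm across, 48 mm high; does not move; origin: centre of its underside

How it is judged:
By the outcome, as a careful person would: the job done as asked, in the order asked, and still so for the second after the job is handed in, with the robot touching nothing.
It also fails if it takes over 67 s, if anything falls off the work surface, if the arm or the gripper's body presses on something with over 40 N, if the wrist force passes 120 N, or if a joint passes its speed limit or range.

## Working session

There is one attempt and no reset: what is moved stays moved. The work goes in short steps, each a Python script; the robot and the scene stay as the last script left them, time stands still between calls to the robot, and variables do not carry over. Pictures are saved under pics/ and viewed, at most 10 in all, crops included, and the job is handed in when it is done.

```bash
ls; mkdir -p pics
cat > h.py <<'E'
import numpy as np, cv2
from station import robot, cams, spotter
def cap(n,f=None):
    im=cams.capture(n)
    if f: cv2.imwrite(f,im[:,:,::-1])
    return im
def cm(n):
    m=cams.camera_model(n); return [np.array(m[k],float) for k in ("K","dist","rvec","tvec")]
def proj(n,P):
    K,d,r,t=cm(n); return cv2.projectPoints(np.array(P,float).reshape(-1,1,3),r,t,K,d)[0][:,0]
def ray(n,uv):
    K,d,r,t=cm(n); R=cv2.Rodrigues(r)[0]
    u=cv2.undistortPoints(np.array(uv,float).reshape(-1,1,2),K,d)[:,0]
    D=np.c_[u,np.ones(len(u))]@R; return (-R.T@t.ravel()),D/np.linalg.norm(D,axis=1)[:,None]
def onz(n,uv,z):
    o,D=ray(n,uv); return o+D*((z-o[2])/D[:,2])[:,None]
def tri(uv1,uv2,a="scene",b="top"):
    o1,d1=ray(a,[uv1]);o2,d2=ray(b,[uv2]);A=0;B=0
    for o,d in((o1,d1[0]),(o2,d2[0])):
        M=np.eye(3)-np.outer(d,d);A=A+M;B=B+M@o
    return np.linalg.solve(A,B)
E
python3 - <<'E'
from h import *
cap("scene","pics/s0.png");cap("top","pics/t0.png")
for n in("scene","top"):
    o,_=ray(n,[[256,192]]);print(n,o.round(),cm(n)[0][0,0])
    for th in["tray","tray_grip","fossil","chip1","tub","specimen_box","filled_box","bottle","hammer","chisel","brush","nodule_a"]:
        print(n,th,[(np.round(x["box"]).astype(int).tolist(),round(x["p"],2)) for x in spotter.search_frame(n,th)[:6]])
print(robot.get_obs())
E
```

```text
pics
station.py
scene [1201. -266.  904.] 441.50725422517485
scene tray [([228, 141, 100, 110], 0.76), ([130, 253, 34, 56], 0.72)]
scene tray_grip [([226, 142, 102, 104], 0.8)]
scene fossil [([271, 168, 7, 9], 0.57)]
scene chip1 [([261, 226, 102, 75], 0.75), ([290, 188, 3, 10], 0.53), ([62, 146, 100, 102], 0.44), ([262, 203, 6, 6], 0.38)]
scene tub [([62, 146, 101, 104], 0.71)]
scene specimen_box [([330, 110, 45, 40], 0.95), ([276, 216, 9, 9], 0.15)]
scene filled_box [([369, 171, 54, 47], 0.71)]
scene bottle [([129, 253, 34, 53], 0.91)]
scene hammer [([261, 228, 104, 71], 0.71), ([227, 138, 100, 110], 0.71)]
scene chisel [([241, 125, 36, 31], 0.8), ([291, 188, 4, 7], 0.73), ([232, 141, 96, 106], 0.57), ([366, 170, 59, 46], 0.5)]
scene brush [([310, 95, 57, 21], 0.93)]
scene nodule_a [([180, 207, 17, 17], 0.79), ([329, 174, 17, 22], 0.62)]
top [ 419.   -2. 1182.] 417.373288593211
top tray [([209, 140, 65, 121], 0.87)]
top tray_grip [([208, 139, 67, 118], 0.73), ([218, 233, 15, 53], 0.55), ([124, 127, 36, 38], 0.33)]
top fossil [([219, 202, 15, 14], 0.55)]
top chip1 [([221, 161, 7, 5],
[... 508 characters left out ...]
1.3, 'joints': array([-1.41110355e+00,  8.72079878e-02,  1.37071303e+00,  3.18384414e-06,
        1.68359627e+00, -1.03118905e-01]), 'joint_vel': array([-0.0001619 ,  0.00046689,  0.00019608, -0.0005589 , -0.00021425,
       -0.00053993]), 'joint_torque': array([-9.17529724e-04, -3.40038550e+01, -3.02598882e+01,  7.16963201e-02,
        2.38785474e-02,  3.57936880e-07]), 'position': array([ 142.87693646, -531.13225074,  222.49488614]), 'ee_rot': array([3.76208249e-05, 9.91378645e-01, 1.31028169e-01, 2.64689320e-06]), 'wrist_force': array([-0.51139201, -0.22121329,  0.58451129]), 'torque': array([-0.00772841,  0.00494735,  0.01811593]), 'finger_force': 0.0, 'gripper_width': 94.01283775641957}
```

Run:
```python
import cv2
t=cv2.imread("pics/t0.png");s=cv2.imread("pics/s0.png")
cv2.imwrite("pics/t0c.png",cv2.resize(t[90:300,80:360],None,fx=2.857,fy=2.857,interpolation=cv2.INTER_CUBIC))
cv2.imwrite("pics/s0c.png",cv2.resize(s[80:310,50:430],None,fx=2.1,fy=2.1,interpolation=cv2.INTER_CUBIC))
```

```text
(no output)
```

View pics/t0c.png

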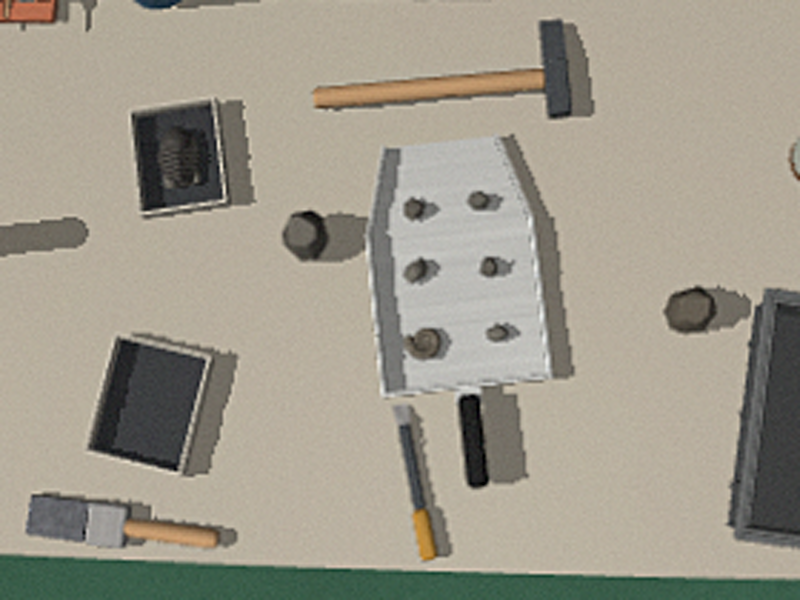

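View pics/s0c.png

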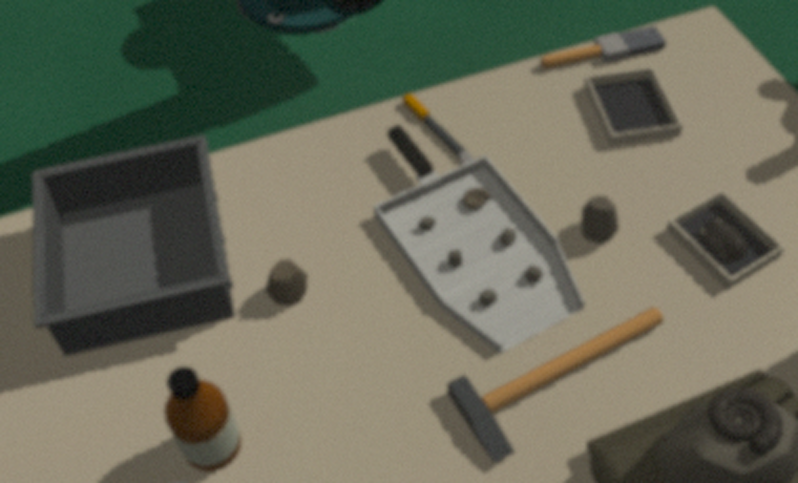

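```bash
cat > fit.py <<'E'
from h import *
from scipy.optimize import least_squares
T=lambda p:[80+p[0]/2.857,90+p[1]/2.857]
S=lambda p:[50+p[0]/2.1,80+p[1]/2.1]
def pose(M,q):
    M=np.array(M,float);c,s=np.cos(q[2]),np.sin(q[2])
    return np.c_[q[0]+c*M[:,0]-s*M[:,1],q[1]+s*M[:,0]+c*M[:,1],M[:,2]+(q[3] if len(q)>3 else 0)]
def fit(M,top,scene,q0,zfree=False):
    def f(q):
        r=[]
        for n,L in(("top",top),("scene",scene)):
            P=proj(n,pose(M,q))
            r+=[(P[i]-np.array(p)) for i,p in enumerate(L) if p is not None]
        return np.array(r).ravel()
    s=least_squares(f,q0+([0] if zfree else []),x_scale=[10,10,.1]+([10] if zfree else []),loss="soft_l1"); return s.x,s.fun.reshape(-1,2)
def draw(im,n,P,k,o):
    P=proj(n,P); P=((P-o)*k).astype(int); cv2.polylines(im,[P.reshape(-1,1,2)],True,(0,0,255),1)
pan=[(-115,82,20),(-115,-82,20),(45,82,20),(45,-82,20),(135,57,20),(135,-57,20),(-123,0,38),(-213,0,38)]
box=[(60,50,22),(60,-50,22),(-60,-50,22),(-60,50,22)]
tub=[(118,108,80),(118,-108,80),(-118,-108,80),(-118,108,80)]
E
python3 - <<'E'
from fit import *
R=lambda f,L:[None if p is None else f(p) for p in L]
np.set_printoptions(precision=2,suppress=True)
for z in(False,True):
    qp,r=fit(pan,R(T,[(382,396),(553,377),(368,238),(535,212),(385,150),(512,137),(468,396),(479,487)]),R(S,[(484,160),(377,212),(557,243),None,(582,307),None,(428,172),(393,128)]),[400,50,0],z)
    print("pan",qp,np.abs(r).max(1))
    qb,r=fit(box,R(T,[(118,338),(213,352),(184,473),(90,450)]),R(S,[(680,128),None,(587,78),(652,70)]),[300,300,0],z); print("box",qb,np.abs(r).max(1))
    b=[333,195,91,93]
    qt,r=fit(tub,[T((766,290)),None,None,T((733,538))],R(S,[(232,315),(40,322),(33,172),(207,140)]),[280,-330,0],z); print("tub",qt,np.abs(r).max(1))
    if not z: Q=(qp,qb,qt)
np.save("q.npy",np.array(Q))
qp,qb,qt=Q
t=cv2.imread("pics/t0.png");s=cv2.imread("pics/s0.png")
a=cv2.resize(t[90:300,80:440],None,fx=2.2,fy=2.2,interpolation=cv2.INTER_CUBIC);b=cv2.resize(s[80:310,50:430],None,fx=2.1,fy=2.1,interpolation=cv2.INTER_CUBIC)
o=[0,2,4,5,3,1]
for im,n,k,of in((a,"top",2.2,(80,90)),(b,"scene",2.1,(50,80))):
    draw(im,n,pose([pan[i] for i in o],qp),k,of);draw(im,n,pose([(-123,11,38),(-213,11,38),(-213,-11,38),(-123,-11,38)],qp),k,of)
    draw(im,n,pose(box,qb),k,of);draw(im,n,pose(tub,qt),k,of)
    draw(im,n,pose(np.array(tub)*[1,1,0],qt),k,of)
cv2.imwrite("pics/ta.png",a);cv2.imwrite("pics/sb.png",b)
E
```

```text
pan [585.29  35.35   0.13] [1.13 0.58 2.32 0.88 3.25 4.35 1.55 0.35 1.17 2.4  0.92 1.89 1.83 1.57]
box [445.59 329.8   -0.2 ] [3.   0.65 0.14 1.16 0.68 1.55 1.04]
tub [ 439.4  -347.79   -0.12] [ 2.17  0.5  15.96  2.64  0.78  3.  ]
pan [582.82  36.95   0.14 -10.13] [0.71 0.97 0.72 2.24 1.44 5.2  0.55 0.44 0.55 1.47 1.15 0.76 0.53 0.42]
box [444.4  331.59  -0.19  -4.92] [2.4  0.63 0.27 1.18 0.7  1.44 0.5 ]
tub [ 435.11 -349.79   -0.13  -11.77] [ 0.63  0.97 13.6   3.45  1.09  0.52]
```

View pics/ta.png

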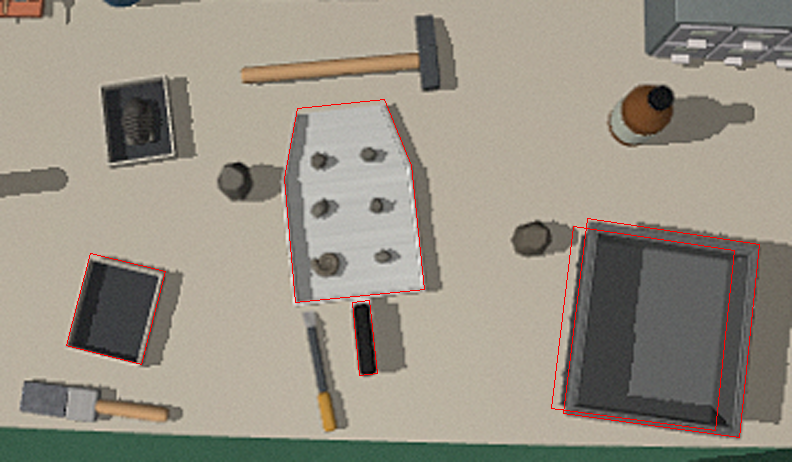

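View pics/sb.png

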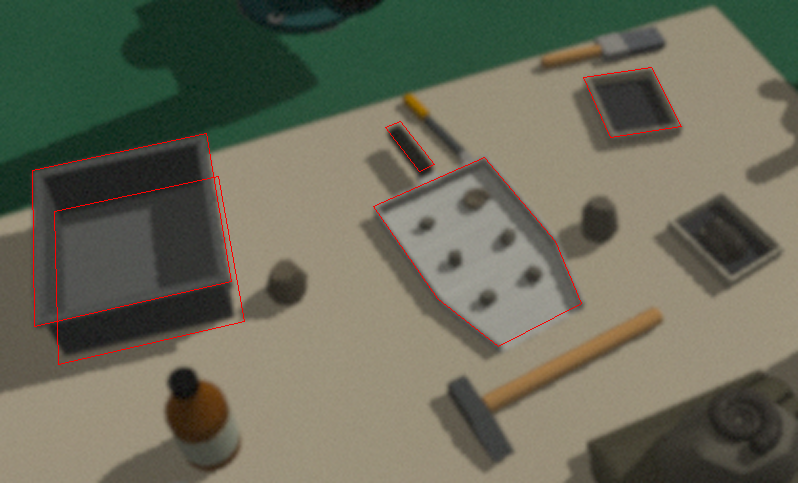

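The overlays fit: pan near (585, 35), yaw 0.13; box near (445, 330), yaw -0.20; tub near (437, -348), yaw -0.12. The fossil shows at ta (328,264) and sb (474,199), in the pan's rear-left place. I'll zoom in on the fossil and the box to refine them.

Run:
```python
from fit import *
t=cv2.imread("pics/t0.png");s=cv2.imread("pics/s0.png");qp,qb,qt=np.load("q.npy")
def z(im,n,o,w,h,k,L):
    a=cv2.resize(im[o[1]:o[1]+h,o[0]:o[0]+w],None,fx=k,fy=k,interpolation=cv2.INTER_CUBIC)
    for P in L: draw(a,n,P,k,np.array(o)-.5)
    return a
th=np.linspace(0,6.28,24)
c=np.r_[tri([275.2,174.3],[229,210])];print("fossil",c)
F=np.c_[c[0]+22*np.cos(th),c[1]+22*np.sin(th),th*0+10]
B=[pose(box,qb)]
im=np.vstack([np.hstack([z(t,"top",(214,195),40,30,10,[F]),z(s,"scene",(255,160),40,30,10,[F])]),
 np.hstack([z(t,"top",(104,202),57,43,7,B)[:300,:400],z(s,"scene",(322,106),57,43,7,B)[:300,:400]])])
cv2.imwrite("pics/z1.png",im);print(im.shape)
```

```text
fossil [510.85398801  62.93134598  10.97011709]Traceback (most recent call last):
  File "<stdin>", line 11, in <module>
    return _nx.concatenate(arrs, 0, dtype=dtype, casting=casting)
           ~~~~~~~~~~~~~~~^^^^^^^^^^^^^^^^^^^^^^^^^^^^^^^^^^^^^^^
ValueError: all the input array dimensions except for the concatenation axis must match exactly, but along dimension 1, the array at index 0 has size 800 and the array at index 1 has size 798
```

Run:
```python
from fit import *
t=cv2.imread("pics/t0.png");s=cv2.imread("pics/s0.png");qp,qb,qt=np.load("q.npy")
def z(im,n,o,w,h,k,L):
    a=cv2.resize(im[o[1]:o[1]+h,o[0]:o[0]+w],None,fx=k,fy=k,interpolation=cv2.INTER_CUBIC)
    for P in L: draw(a,n,P,k,np.array(o)-.5)
    return a[:300,:396]
th=np.linspace(0,6.28,24)
c=[510.9,62.9]
F=np.c_[c[0]+22*np.cos(th),c[1]+22*np.sin(th),th*0+10]
B=[pose(box,qb)]
im=np.vstack([np.hstack([z(t,"top",(214,195),40,30,10,[F]),z(s,"scene",(255,160),40,30,10,[F])]),
 np.hstack([z(t,"top",(104,202),57,43,7,B),z(s,"scene",(322,106),57,43,7,B)])])
cv2.imwrite("pics/z1.png",im)
```

```text
(no output)
```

View pics/z1.png

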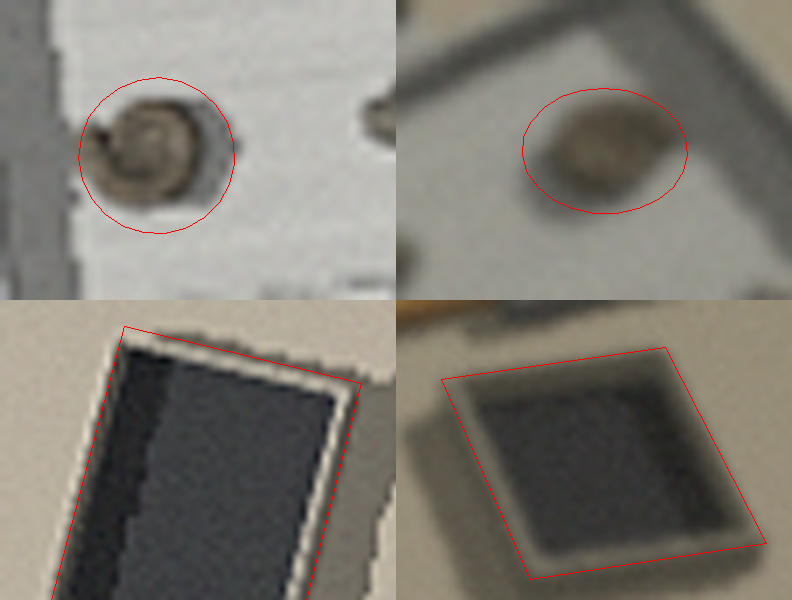

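Top zoom: the fossil spans x 80–205, y 97–210 (its centre is about (141,153)), smaller than the drawn 44 mm circle. The box outline is a little too large at its front edge. The box's dark opening is its inner rim, so I'll measure that by threshold.

Run:
```python
from fit import *
np.set_printoptions(precision=1,suppress=True)
def opening(n,f,o,w,h,z,thr):
    g=cv2.cvtColor(cv2.imread(f),cv2.COLOR_BGR2GRAY)[o[1]:o[1]+h,o[0]:o[0]+w]
    k=8;G=cv2.resize(g,None,fx=k,fy=k,interpolation=cv2.INTER_CUBIC)
    c=max(cv2.findContours((G<thr).astype(np.uint8),0,1)[0],key=cv2.contourArea)[:,0].astype(float)
    uv=(c+.5)/k-.5+np.array(o); P=onz(n,uv,z)[:,:2]
    r=cv2.minAreaRect(cv2.convexHull(P.astype(np.float32)))
    return r
for thr in(70,90,110):
    print(thr,"box top",opening("top","pics/t0.png",(104,200),60,62,22,thr),"scene",opening("scene","pics/s0.png",(324,106),57,45,22,thr))
print("fossil",tri([276,174.5],[227.6,209.8]), "scene only",onz("scene",[[276,174.5]],10),"top",onz("top",[[227.6,209.8]],10))
# chips in pan frame, from top picture (T crop coords)
qp=np.load("q.npy")[0]
C=onz("top",[T(p) for p in[(415,208),(479,200),(416,270),(490,267),(498,332),(306,235),(690,310)]],10)[:,:2]
c,s=np.cos(qp[2]),np.sin(qp[2]);f=tri([276,174.5],[227.6,209.8])[:2]
for p in[*C,f]: d=p-qp[:2];print(p,"pan",np.array([c*d[0]+s*d[1],-s*d[0]+c*d[1]]))
b=[]
for th in["fossil"]:
    print(spotter.search_frame("top",th)[:2])
```

```text
70 box top ((443.1083984375, 334.8871154785156), (91.4662857055664, 111.51397705078125), 78.462158203125) scene ((444.3475646972656, 331.27142333984375), (85.39839172363281, 104.28423309326172), 78.8292007446289)
90 box top ((443.2277526855469, 334.8912353515625), (92.51689147949219, 112.57988739013672), 78.42536163330078) scene ((452.9313659667969, 314.765869140625), (121.22871398925781, 136.001953125), 78.713623046875)
110 box top ((443.3859558105469, 334.82916259765625), (93.30850982666016, 113.75222778320312), 78.55194854736328) scene ((452.8934326171875, 313.30499267578125), (128.02230834960938, 142.76699829101562), 78.6651611328125)
fossil [511.1  66.2   9.1] scene only [[511.4  64.5  10. ]] top [[511.6  67.4  10. ]]
[645.8  78.9] pan [65.7 35.3]
[655.8  15.2] pan [ 67.2 -29.2]
[583.3  75.6] pan [ 3.3 40.2]
[588.3   2.3] pan [ -1.3 -33.2]
[523.8  -7.5] pan [-66.6 -34.4]
[615.5 186.9] pan [ 49.8 146.3]
[ 550.9 -197.3] pan [ -64.6 -226.1]
[511.1  66.2] pan [-69.5  40.3]
[{'box': [219.0, 201.8, 15.4, 14.0], 'p': 0.55}]
```

```bash
cat >> fit.py <<'E'
from scipy.spatial.transform import Rotation as Ro
def quat(R): x,y,z,w=R.as_quat(); return [w,x,y,z]
def down(a): return quat(Ro.from_euler("z",a)*Ro.from_euler("x",np.pi))   # tool x at world angle a, tool down
def st(m=""):
    o=robot.get_obs();print(m,round(o["time_s"],1),o["position"].round(1),"w",round(o["gripper_width"],1),"ff",round(o["finger_force"],1),"F",np.round(o["wrist_force"],1));return o
E
python3 - <<'E'
from fit import *
qp=np.load("q.npy")[0]
f=np.array([511.1,66.0]); psi=qp[2]-np.radians(40); g=f+14*np.array([np.cos(psi),np.sin(psi)])
q=down(psi+np.pi/2); print(robot.ik([*g,22],q))
robot.move_pose([*g,160],q);st()
robot.line_to([*g,45],rate=150)
print(robot.line_to([*g,22],rate=40,contact_N=4));st("low")
robot.clamp();o=st("clamped")
robot.line_to([*g,o["position"][2]+30],rate=60);st("up")
cap("top","pics/t1.png");cap("scene","pics/s1.png")
t=cv2.imread("pics/t1.png")[120:300,150:300];s=cv2.imread("pics/s1.png")[110:290,210:360]
cv2.imwrite("pics/c1.png",cv2.resize(np.hstack([t,s]),None,fx=2.6,fy=2.6,interpolation=cv2.INTER_CUBIC))
E
```

```text
[ 3.60506553e-03  1.63914713e-01  1.69806505e+00 -4.44089210e-16
  1.27961289e+00  5.70184749e-01]
 3.9 [523.1  57.7 160.1] w 94.4 ff 0.0 F [0.6 0.2 0.1]
False
low 5.5 [522.9  58.5  21.9] w 94.0 ff 0.0 F [-0.2  0.5 -0.5]
clamped 6.3 [522.9  58.5  22. ] w 42.1 ff 30.0 F [-0.2  1.   0.1]
up 7.0 [522.9  58.5  52.2] w 42.0 ff 30.0 F [-0.1  0.  -0.7]
```

View pics/c1.png

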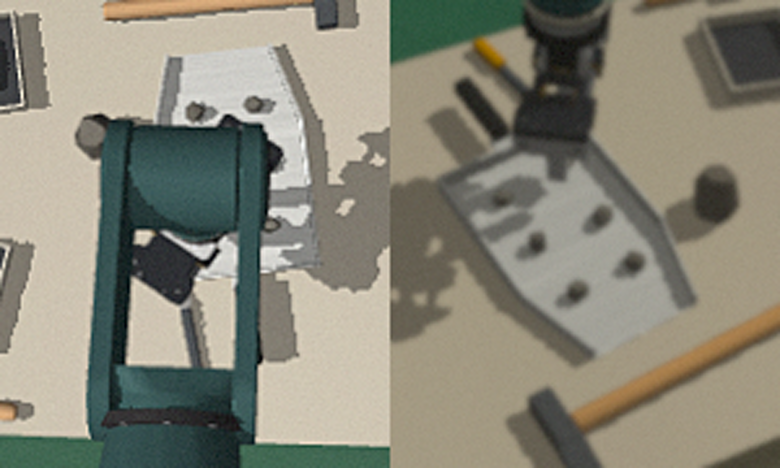

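Gripped at 42 mm and lifted; in the picture the fossil is between the fingers, and the five chips and the pan haven't moved. Next is placing it in the box.

Run:
```python
from fit import *
b=[443.6,333.3];q=down(-.20+np.radians(37)+np.pi/2)
p=robot.get_obs()["position"]
robot.line_to([p[0],p[1],130],rate=200)
robot.move_pose([*b,110],q);st()
robot.line_to([*b,40],rate=120)
print(robot.line_to([*b,23.3],rate=20,contact_N=2.5));st("low")
robot.open_jaws();st("open")
robot.line_to([*b,140],rate=120)
p=robot.get_obs()["position"]
# move away toward the pan handle
qp=np.load("q.npy")[0];g=pose([(-155,0,0)],qp)[0,:2]
robot.move_pose([*g,170],down(qp[2]+np.pi));st("at handle")
cap("top","pics/t2.png");cap("scene","pics/s2.png")
t=cv2.imread("pics/t2.png")[180:280,90:240];s=cv2.imread("pics/s2.png")[90:190,240:390]
cv2.imwrite("pics/c2.png",cv2.resize(np.hstack([t,s]),None,fx=2.6,fy=2.6,interpolation=cv2.INTER_CUBIC))
# tipping plans
bt=np.array([436.,-349.]);yaw=-.12
for phi in np.radians([-97,-80,-65,-50]):
  for tilt in np.radians([0,20,35,45]):
    lip=np.array([*(bt-60*np.array([np.cos(phi),np.sin(phi)])),105])
    R=Ro.from_euler("zy",[0,0]) if 0 else Ro.from_euler("z",phi)*Ro.from_euler("y",tilt)
    pos=lip+R.apply([-155-135,0,26-3]);j=robot.ik(pos,quat(R*Ro.from_euler("z",np.pi)*Ro.from_euler("x",np.pi)))
    print(np.degrees([phi,tilt]).round(),pos.round(),None if j is None else np.round(j,2))
```

```text
8.8 [443.9 332.3 109.4] w 42.3 ff 30.0 F [-0.2 -0.3 -0.3]
False
low 10.5 [443.7 333.3  23.4] w 42.3 ff 30.0 F [ 0.4  0.5 -0.4]
open 11.4 [443.6 333.3  23.3] w 93.6 ff 0.0 F [-0.2 -0.1 -0.6]
at handle 14.2 [431.6  15.3 169.8] w 94.0 ff 0.0 F [0.1 0.5 0.6]
[-97.   0.] [479.  -2. 128.] [-0.12 -0.03  1.68 -0.    1.49  0.  ]
[-97.  20.] [476. -27. 226.] [-0.41 -0.06  1.55  0.34  1.74 -0.25]
[-97.  35.] [471. -67. 290.] [-0.63  0.01  1.44  0.57  1.96 -0.36]
[-97.  45.] [ 466. -102.  326.] [-0.76  0.09  1.36  0.72  2.1  -0.39]
[-80.   0.] [375.  -4. 128.] [-0.16 -0.28  1.89  0.    1.53 -0.34]
[-80.  20.] [380. -29. 226.] [-0.47 -0.19  1.67  0.29  1.87 -0.59]
[-80.  35.] [387. -69. 290.] [-0.67 -0.04  1.49  0.47  2.12 -0.68]
[-80.  45.] [ 393. -104.  326.] [-0.76  0.08  1.36  0.59  2.28 -0.68]
[-65.   0.] [288. -32. 128.] [-0.31 -0.51  2.04  0.    1.61 -0.74]
[-65.  20.] [299. -55. 226.] [-0.58 -0.3   1.75  0.2   1.98 -0.96]
[-65.  35.] [316. -91. 290.] [-0.71 -0.08  1.52  0.31  2.24 -1.02]
[-65.  45.] [ 331. -124.  326.] [-0.77  0.08  1.37  0.39  2.41 -1.01]
[-50.   0.] [211. -81. 128.] [-0.62 -0.7   2.14  0.    1.7  -1.32]
[-50.  20.] [ 227. -100.  226.] [-0.72 -0.36  1.8   0.06  2.05 -1.4 ]
[-50.  35.] [ 253. -131.  290.] [-0.76 -0.1   1.54  0.09  2.3  -1.42]
[-50.  45.] [ 276. -158.  326.] [-0.77  0.08  1.37  0.11  2.47 -1.41]
```

View pics/c2.png

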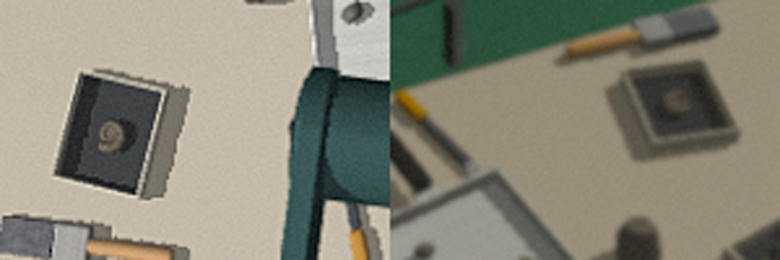

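The ammonite lies flat, centred in the box at c2 (113,137), and the box has not moved. Next I grip the handle with the fingertips above chisel height and do a small test lift.

Run:
```python
from fit import *
qp=np.load("q.npy")[0];g=pose([(-145,0,0)],qp)[0,:2];q=down(qp[2]+np.pi)
robot.line_to([*g,60],q,rate=150)
print(robot.line_to([*g,36],rate=40,contact_N=4));st("low")
o0=robot.get_obs()
robot.clamp();o=st("clamped")
robot.line_to([*g,51],rate=25);robot.pause(.3);o=st("up15");print(o["torque"],o0["torque"])
cap("top","pics/t3.png");cap("scene","pics/s3.png")
t=cv2.imread("pics/t3.png")[110:290,170:310];s=cv2.imread("pics/s3.png")[110:290,200:360]
b=cv2.resize(np.hstack([t,s]),None,fx=2.6,fy=2.6,interpolation=cv2.INTER_CUBIC)
L=np.array([pan[i] for i in[0,2,4,5,3,1]])
draw(b[:,364:],"scene",pose(L+[0,0,15],qp),2.6,(200,110))
draw(b[:,:364],"top",pose(L+[0,0,15],qp),2.6,(170,110))
cv2.imwrite("pics/c3.png",b)
```

```text
False
low 15.9 [441.6  16.3  36. ] w 94.1 ff 0.0 F [ 0.4 -0.2  0.4]
clamped 17.0 [441.5  16.5  36. ] w 21.4 ff 29.9 F [0.2 1.4 0.7]
up15 18.1 [441.4  16.3  50.9] w 22.1 ff 29.9 F [-0.1 -0.3 -1.8]
[0.0109119  0.08782611 0.04496708] [ 0.07893641 -0.09090742  0.00543731]
```

View pics/c3.png

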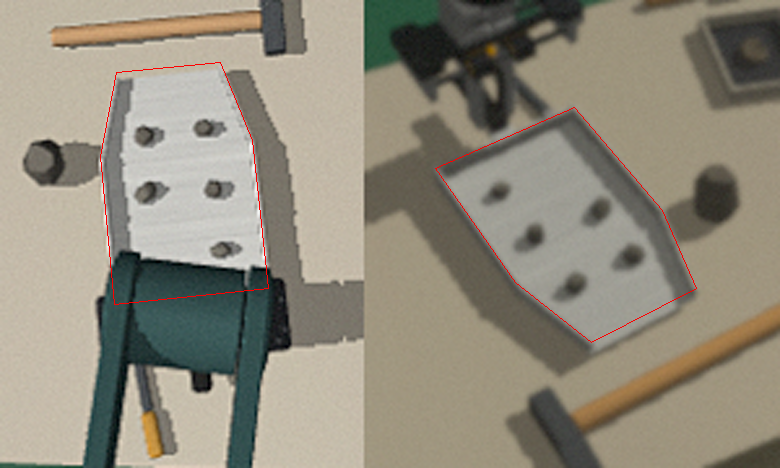

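The pan holds with about 1° of sag, the lip is clear of the bench and all five chips are aboard. Next I carry it over the tub with the lip slightly up and tip it slowly.

```bash
cat >> fit.py <<'E'
def pq(phi,tilt): 
    R=Ro.from_euler("z",phi)*Ro.from_euler("y",np.radians(tilt)); return R,quat(R*Ro.from_euler("z",np.pi)*Ro.from_euler("x",np.pi))
PHI=np.radians(-97);D=np.array([np.cos(PHI),np.sin(PHI)])
def tip(tilt,lipz,back=60):
    R,q=pq(PHI,tilt); return np.array([*(np.array([436,-348])-back*D),lipz])+R.apply([-280,0,33]),q
def go(pos,q,t):
    d=np.linalg.norm(np.array(pos)-robot.get_obs()["position"]); robot.line_to(list(pos),q,rate=max(d/t,2))
E
python3 - <<'E'
from fit import *
qp=np.load("q.npy")[0];g=pose([(-145,0,0)],qp)[0,:2]
A=np.array([*g,146.]);go(A,pq(qp[2],-4)[1],1.6)
B,_=tip(-4,113);st("lifted")
for k in(1/3,2/3,1): go(A+k*(B-A),pq(qp[2]+k*(PHI-qp[2]),-4)[1],1.6)
st("over tub");cap("top","pics/t4.png")
for a,t in((3,.8),(9,.8),(15,1),(20,1.2),(25,1.2),(30,1.2),(36,1.),(42,1.)): go(*tip(a,103 if a<10 else 97),t)
robot.pause(.5);st("tipped");cap("top","pics/t5.png");cap("scene","pics/s5.png")
t=cv2.imread("pics/t5.png")[170:310,240:440];s=cv2.imread("pics/s5.png")[90:290,50:250]
b=np.hstack([cv2.resize(t,(400,280),interpolation=cv2.INTER_CUBIC),cv2.resize(s,(400,400),interpolation=cv2.INTER_CUBIC)[:280]])
cv2.imwrite("pics/c5.png",b)
E
```

```text
lifted 19.9 [441.3  16.3 145.5] w 21.6 ff 29.9 F [-1.1  0.7 -2.5]
over tub 25.2 [477.6  -8.9 126.4] w 22.0 ff 29.9 F [-1.2 -0.5 -2.4]
tipped 35.1 [ 466.  -103.8  308.9] w 22.0 ff 29.9 F [ 0.8 -0.6 -1.4]
```

View pics/c5.png

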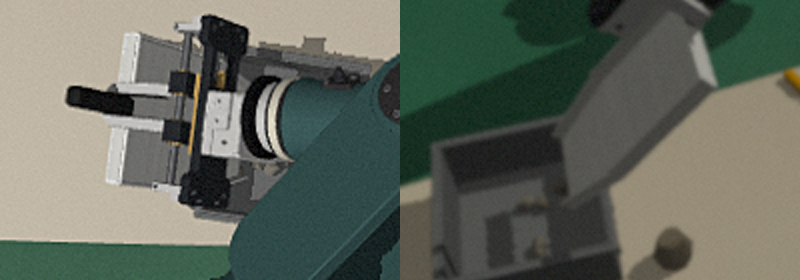

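Run:
```python
from fit import *
for a,t in((25,.9),(8,.9),(-2,.7)): go(*tip(a,105),t)
qp=np.load("q.npy")[0];g=pose([(-145,0,0)],qp)[0,:2]
A=np.array([*g,120.]);B=robot.get_obs()["position"]
for k in(1/3,2/3,1): go(B+k*(A-B),pq(PHI+k*(qp[2]-PHI),-2*(1-k))[1],1.3)
st("home above");cap("top","pics/t6.png");cap("scene","pics/s6.png")
for n in("top","scene"):
    print(n,[(np.round(x["box"]).astype(int).tolist(),round(x["p"],2)) for x in spotter.search_frame(n,"chip1")[:8]])
t=cv2.imread("pics/t6.png");s=cv2.imread("pics/s6.png")
r=lambda i:cv2.resize(i,(400,300),interpolation=cv2.INTER_CUBIC)
a=r(s[120:270,200:400]);L=np.array([pan[i] for i in[0,2,4,5,3,1]])
draw(a,"scene",pose(L+[0,0,84],qp),2,(200,120))
cv2.imwrite("pics/c6.png",np.vstack([np.hstack([r(t[185:290,315:455]),r(s[125:275,20:220])]),np.hstack([a,r(t[110:260,150:350])])]))
```

```text
home above 42.4 [441.6  16.3 120. ] w 21.6 ff 29.9 F [-0.5  0.9 -1.1]
top [([372, 252, 8, 5], 0.63), ([354, 254, 8, 2], 0.5), ([373, 224, 4, 6], 0.43)]
scene [([126, 182, 7, 5], 0.59), ([119, 209, 2, 7], 0.47), ([116, 186, 8, 8], 0.47)]
```

View pics/c6.png

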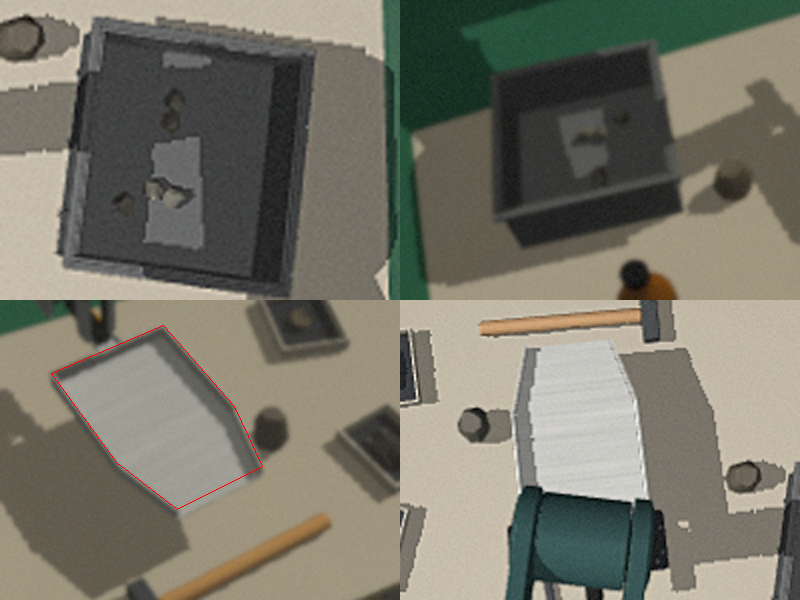

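All five chips are in the tub, two at c6 (172,110) and three at (155,195), and the pan is empty. Now I set it down.

Run:
```python
from fit import *
qp=np.load("q.npy")[0];g=pose([(-145,0,0)],qp)[0,:2]
q=pq(qp[2],-1)[1]
go([*g,50],q,1.4)
print(robot.line_to([*g,36.2],rate=15,contact_N=6));st("down")
go([*robot.get_obs()["position"][:2],36.2],pq(qp[2],0)[1],.4) ;st()
robot.open_jaws();st("open")
robot.line_to([*g,170],rate=120)
robot.goto_joints([-1.411,.087,1.371,0,1.684,-.103]);robot.pause(.3);st("home")
cap("top","pics/t7.png");cap("scene","pics/s7.png")
for n,f in(("top","t"),("scene","s")):
    a=cv2.imread(f"pics/{f}0.png",0).astype(np.float32);b=cv2.imread(f"pics/{f}7.png",0).astype(np.float32)
    def sh(P,m=4):
        p=proj(n,P);l=np.maximum(p.min(0)-m,0).astype(int);h=(p.max(0)+m).astype(int);s=np.s_[l[1]:h[1],l[0]:h[0]]
        return cv2.phaseCorrelate(a[s].copy(),b[s].copy(),cv2.createHanningWindow((a[s].shape[1],a[s].shape[0]),cv2.CV_32F))
    Q=np.load("q.npy")
    hx=lambda x0,x1,y:pose([(x0,y,20),(x1,y,20),(x0,-y,20),(x1,-y,20)],qp)
    for m,P in(("pan",pose(pan,qp)),("handle",hx(-213,-123,25)),("lip",hx(90,145,70)),("tub",pose(tub,Q[2])),("box",pose(box,Q[1]))): print(n,m,np.round(sh(P)[0],2),round(sh(P)[1],2))
    d=np.abs(cv2.GaussianBlur(a-b,(0,0),1))>25;c=cv2.connectedComponentsWithStats(d.astype(np.uint8))[2]
    print("changed",c[1:][c[1:,4]>12].tolist())
```

```text
False
down 45.2 [441.7  16.3  36.3] w 21.6 ff 29.9 F [ 0.2  0.7 -2.4]
 45.5 [442.2  16.4  36.4] w 22.0 ff 29.9 F [ 0.4 -0.4 -0.7]
open 46.6 [441.7  16.3  36.2] w 94.0 ff 0.0 F [-0.8  0.1 -1.4]
home 50.5 [ 143.4 -530.7  222.5] w 94.1 ff 0.0 F [-0.7 -0.6  0.6]
top pan [0.66 0.38] 0.51
top handle [0.61 0.27] 0.99
top lip [ 0.89 -0.44] 1.0
top tub [-0.29 -0.17] 0.4
top box [-0.02  0.04] 0.59
changed [[243, 156, 13, 8, 79], [269, 157, 6, 13, 18], [221, 159, 13, 9, 90], [266, 165, 3, 16, 22], [248, 179, 12, 9, 82], [221, 180, 13, 10, 99], [276, 180, 2, 10, 13], [250, 203, 12, 7, 71], [222, 204, 16, 13, 162], [376, 216, 7, 15, 67], [129, 228, 8, 8, 35], [240, 230, 6, 31, 58], [369, 247, 13, 9, 38]]
scene pan [-0.32  0.48] 0.61
scene handle [-0.22  0.23] 1.07
scene lip [-0.29  0.9 ] 0.65
scene tub [0.2  0.14] 0.59
scene box [-0.12  0.42] 0.67
changed [[268, 169, 15, 13, 146], [246, 183, 12, 9, 71], [284, 189, 12, 11, 93], [108, 192, 14, 5, 57], [258, 199, 13, 11, 96], [296, 206, 13, 11, 100], [113, 215, 5, 4, 15], [274, 218, 13, 11, 98]]
```

```bash
python3 -c "
from station import robot
print(robot.hand_in())"
```

```text
the job is handed in; nothing more can be done
None
```

The job is handed in at about 51 s: the ammonite lies flat in the specimen box, all five chips are in the tub, and the empty pan is back within about 2–3 mm of where it stood; before/after pictures show nothing else moved.

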